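Set up the hot-titration stand: backing plate in, thermometer through both guides

TASK

Set up the stand for a hot titration: stand the white backing plate edgewise in the stand's slot, fully down and centred behind the beaker. Then thread the red-capped thermometer from above through the upper and then the lower guide until its tip hangs about 20 mm above the beaker's bottom, without knocking on it, and finish while still holding it there by its cap, hanging free, so that the thumbscrews can be done up. Leave the beaker, the black-capped stirring rod, the flask and the bottle where they stand.

Things in the scene. Friction and masses are not known exactly. Their poses are not given: they have to be found in the camera images.
- stand: titration stand, fixed, its own position and yaw changing from start to start: white base plate 260 (x) x 140 (y) x 10 mm on the table. Origin on the table, right under the common vertical axis of the two guides, which is also where the beaker's centre is; x runs towards the post, z up. The steel post (12 mm thick, 270 mm tall) stands 115 mm along +x; two horizontal 10 mm bars run from it to the guides. The plate slot lies 95 mm along -x, across the base
- slot (a point): centre of the slot's floor (the top of the base plate, 10 mm above the table). Axes as the stand: the slot runs along y, 100 mm long, open at both ends, groove 11 mm wide (x) between two aluminium strips 18 mm tall, whose lips flare outwards to a total height of 24 mm above the slot floor and a mouth about 22 mm wide
- lower_guide (a point): centre of the top rim (funnel mouth) of the lower guide, a fixed blue bush 18 mm tall with a vertical through bore of 15 mm; the upper 7 mm widen to 24 mm inside (33 mm outside). Its mouth is 104 mm above the table
- upper_arm: upper guide: a like blue bush (bore 15 mm, 18 mm tall, same funnel mouth 24 mm inside) at the end of a bar from an aluminium boss on the post; fixed, clamped at a height that changes from start to start. The origin is the centre of its top rim (funnel mouth), 143 to 155 mm above the table, exactly over the lower guide
- beaker: glass beaker, 51 mm across, 70 mm tall, standing loose on the stand's base plate under the guides; wall 2.5 mm. Origin at the centre of its underside, 10 mm above the table; its inside bottom is 4 mm above that, at 14 mm above the table
- plate: white backing plate, opal glass, 8 mm thick (its x), 90 mm wide (its y), 100 mm tall (its z), about 150 g, both faces alike. Origin at the centre of its lower edge. It starts upright in the middle groove of its rack, the lower edge 10 mm above the table; can be gripped across its thickness at the middle of its upper edge
- plate_rack: grey plate rack, fixed, left or right of the stand: 110 (x) x 120 (y) mm, 28 mm tall, with three grooves 11 mm wide and 18 mm deep along its y, the white plate in the middle one. Origin under its centre on the table
- thermometer: sheathed thermometer, about 60 g, symmetrical about its z: steel rod 10 mm thick with a round tip, 140 mm long, then a red cap: a collar 24 mm across and 5 mm tall, above it a round grip 18 mm across and 43 mm tall; 188 mm in all. Origin at the tip (its lowest point), z up along the rod. It starts hanging upright by its collar in one of the two holes of the rod rack, the tip 16 mm above the table, and must be lifted at least 145 mm to come out
- thermometer_tip (a point): the thermometer's lowest point (same as its origin)
- thermometer_collar (a point): on the thermometer's axis, at the underside of the collar, 140 mm above the tip
- thermometer_cap (a point): on the thermometer's axis, 168 mm above the tip: middle of the red grip, where to take it
- rod_rack: wooden rod rack, fixed, on the other side of the stand from the plate rack: 150 (x) x 80 (y) mm, top board at 156 mm above the table with two holes 15 mm across, 36 mm either way of the middle along its x; red thermometer in one, stirring rod in the other. Origin under its centre on the table; its two end walls stand at its x ends
- stir_rod: bystander: glass stirring rod 8 mm thick with a black cap, same lengths and cap size as the thermometer, hanging in the other hole of the rod rack. Origin at its tip
- flask: bystander: conical glass flask, 81 mm across, 126 mm tall, standing on the table. Origin under its centre
- amber_bottle: bystander: brown bottle with black cap, 60 mm across, 125 mm tall, standing on the table. Origin under its centre
There are look-alikes about, which are no part of the job. There is more than one size of the thermometer; the job needs the middle-sized.

How it is judged:
On the way, in this order (a step that is already met when the one before it is completed fails the run):
1. the white plate stands fully down in the stand's slot and is let go (x of plate in the frame of slot between -0.004 and 0.004 m and y of plate in the frame of slot between -0.015 and 0.015 m and z of plate in the frame of slot below 0.004 m and angle between plate's own z axis and vertical below 0.12 rad and angle between the x axis of plate and the x axis of stand, either way round below 0.12 rad and contact force between plate and the fingers below 0.1 N), for 0.2 s.
2. the thermometer's tip has entered the upper guide from above (horizontal distance between thermometer_tip and upper_arm below 0.007 m and z of thermometer_tip in the frame of upper_arm below -0.01 m), for 0.1 s.
At the end, for the whole second after the job is handed in: Plate in the slot: within 4 mm of its floor and middle line, 15 mm along it, within 0.12 rad. Thermometer still, held, through both guides, tilt under 0.12 rad, tip 9 to 31 mm above the beaker's inside bottom, not touching it, under 4 N on each guide. Others within 15 mm of their starts (x of plate in the frame of slot between -0.004 and 0.004 m and y of plate in the frame of slot between -0.015 and 0.015 m and z of plate in the frame of slot below 0.004 m and angle between each of plate, thermometer's own z axis and vertical below 0.12 rad and angle between the x axis of plate and the x axis of stand, either way round below 0.12 rad and horizontal distance between thermometer_tip and lower_guide below 0.007 m and horizontal distance between thermometer_collar and upper_arm below 0.007 m and z of thermometer_tip in the frame of stand between 0.023 and 0.045 m and contact force between thermometer and the fingers above 1 N and contact force between thermometer and beaker below 0.2 N and contact force between thermometer and upper_arm below 4 N and contact force between thermometer and stand below 4 N and linear speed of thermometer below 0.03 m/s and distance of each of flask, amber_bottle, stir_rod, beaker from where it was at the start of the episode below 0.015 m); the arm keeps its last pose, push and grip.
It fails at once if the beaker, stirring rod, flask or bottle is shifted more than 15 mm or tipped (distance of any of flask, amber_bottle, stir_rod, beaker from where it was at the start of the episode above 0.015 m or angle between any of flask, amber_bottle, stir_rod, beaker's own z axis and vertical above 0.3 rad).
It fails at once if the thermometer knocks on the beaker (more than 3 N) (contact force between thermometer and beaker above 3 N).
It also fails if it takes over 64 s, if anything falls off the work surface, if the arm or the gripper's body presses on something with over 40 N, if the wrist force passes 120 N, or if a joint passes its speed limit or range.

ROBOT

A 6-joint arm with a two-finger parallel gripper is mounted at the origin on the work surface. World frame = base frame: x ahead of the robot, y to its left, z up, the work surface at z = 0. Lengths are in m, angles in rad, forces in N, time in s.
With the tool pointing down it reaches from about 0.375 to 0.75 m from the base axis. Payload 9 kg.
Tool frame: the origin (TCP) lies at the very end of the fingers, on their centre line; the grasp point (between the pads) lies 19 mm behind it; x points along the fingers, y is the direction in which the jaws open and shut, and the axes are right-handed (so a half turn about x gives the same grasp; the last joint's range is limited). The gripper opens to 85 mm and grips with 20 to 120 N. Pads are 22 mm wide; open, the fingers measure 114 mm over their backs; the gripper's body (76 mm by 85 mm) begins 54 mm behind the grasp point. The pads swing forward as they close: fully open they stand 13 mm farther back than shut.
Start: joints at [0.964, 0.104, 0.097, 1.564, 0, 1.353], TCP at [0.227, 0.555, 0.231] pointing down, gripper open.
Joint ranges: [-2.99, 2.99], [-0.84, 1.86], [-1.1, 1.16], [-1.84, 2.11], [-1.51, 1.56], [-3.14, 3.14]. Speed limits (rad/s): [2.22, 2.22, 2.57, 3.14, 3.14, 3.14].

INTERFACE

Orientations are given as a unit quaternion [w, x, y, z].
In Python, from bench import ctrl gives the robot as it stands.
- The arm moves only by the tool carry_out, never from a script. Its argument "moves" is a list that holds one entry, the list of rows, each a list of 7 numbers: the shift along the world's x, y, z in m, then the turn, a rotation vector about the world's x, y, z in degrees, then the finger opening in m, from 0 to 0.0854. A call has 1 to 8 rows; each row is the pose to reach, as a shift and turn from the pose commanded when the call began; what a row does not reach only later rows make up. A row lasts 1/10 s, in which the tool goes at most 50 mm and 8.59 degrees, less where a joint would pass 70% of its speed; a pose out of reach is approached as far as the arm can. A call with a gripper value outside its range is refused whole. The fingers move at their own pace and stop on an object; "force" is the grip in N (left out, the last holds). Time passes only in rows, so rows that repeat a pose let the fingers close. It gives the time, the measured TCP pose, the force and the opening at its end, in the units of the state.
- ctrl.sense(): the state, without advancing time (a new reading comes with each control period).
- ctrl.grab_frame(name): name is "scene" or "side" or "wrist"; returns a dict with "image" (480x640x3 uint8, red, green, blue), "fovy" (degrees; the focal length in pixels is half the picture's height over the tangent of half this angle, whatever the lens; pixels are square), "cx", "cy" (the principal point, pixels), "pose" (4x4, takes a point from camera to world coordinates). Camera axes: x right, y down, z forward; pixel columns grow to the right and rows downward; lengths in m; the calibration is good to about 2 mm. A picture is of the moment at which its call begins. There is no depth.
- ctrl.finish_job(): hands the job in, once; it reports no verdict.
Trained networks look in a picture, given as the dict that the camera call returned (one of the last four; its "shot" number tells which), for a name from the list of things; names that differ only in an ending like _2 or _b are one class to them, and where a whole thing is asked for, a point or a joint stands for the part that bears it (a point fixed in the world has none). Each returns a list of dicts, best first, with "confidence" (0 to 1); they miss things now and then, are a little off and sometimes report something else, mostly with a low value. They report only what shows in the picture. A call takes as long as a camera call. They do not tell look-alikes from the thing itself.
- ctrl.outline_of(picture, label): "pixels" (480x640 bool, what is visible of it) and "pixel" ([column, row] in pixels, amid what is visible of it).
The state is a dict: "t": time; "joint_positions": joint angles; "qd": joint speeds; "effort": joint torques, N m; "eef_pos": TCP position; "orientation": TCP orientation; "ft_force": force on the tool from outside, world axes, zero at the start; "ft_torque": the same for the moment, N m; "gripper_width": finger opening in m.
Only numpy, scipy, OpenCV 4.12 (cv2) and the standard library are available. Lean on these libraries where they do the work, as an engineer would, in place of code of your own. Each camera call takes 0.05 s, during which the arm holds its last target.

## Working session

There is one attempt and no reset: what is moved stays moved. The work goes in short steps, Python scripts to look and compute and a tool call to move; the robot and the scene stay as the last step left them, time stands still between calls to the robot, and variables do not carry over. Pictures are saved under pics/ and viewed, and the job is handed in when it is done.

Besides the shell and the picture viewer there is one more tool, called after "Call:" as name([rows], argument=value, ...), one row to a line, values as JSON. carry_out: Moves the arm, as the interface text tells. Its arguments: {"type":"object","properties":{"moves":{"type":"array"},"force":{"type":"number"}},"required":["moves"]}

```bash
mkdir -p pics; ls; cat > h.py <<'E'
import numpy as np, cv2, pickle
from bench import ctrl
def grab(n,save=None):
    f=ctrl.grab_frame(n)
    if save:
        cv2.imwrite('pics/'+save+'.png',f['image'][:,:,::-1])
    return f
def K(f):
    fl=240/np.tan(np.radians(f['fovy'])/2); return fl,f['cx'],f['cy']
def onplane(f,uv,z):
    fl,cx,cy=K(f); d=np.array([(uv[0]-cx)/fl,(uv[1]-cy)/fl,1]); T=np.array(f['pose'])
    w=T[:3,:3]@d; o=T[:3,3]; return o+w*(z-o[2])/w[2]
def proj(f,p):
    fl,cx,cy=K(f); T=np.array(f['pose']); q=T[:3,:3].T@(np.array(p)-T[:3,3]); return np.array([cx+fl*q[0]/q[2],cy+fl*q[1]/q[2]])
def ray(f,uv):
    fl,cx,cy=K(f); T=np.array(f['pose']); d=T[:3,:3]@np.array([(uv[0]-cx)/fl,(uv[1]-cy)/fl,1]); return T[:3,3],d/np.linalg.norm(d)
def tri(l):
    A=np.zeros((3,3));b=np.zeros(3)
    for f,uv in l:
        o,d=ray(f,uv);M=np.eye(3)-np.outer(d,d);A+=M;b+=M@o
    p=np.linalg.solve(A,b)
    return p,[np.round(proj(f,p)-uv,1) for f,uv in l]
E
python3 - <<'E'
from h import *
print(ctrl.sense())
for n in ['scene','side','wrist']:
    f=grab(n,n+'0'); pickle.dump(f,open(n+'0.pkl','wb')); print(n,f['fovy'],f['cx'],f['cy'],np.round(f['pose'],3).tolist(),f['shot'])
E
```

```text
pics
{'t': 0.0, 'joint_positions': array([ 9.64334038e-01,  1.04664738e-01,  9.64281917e-02,  1.56388300e+00,
       -4.01978199e-06,  1.35307580e+00]), 'qd': array([-0.00150846,  0.00045348, -0.000355  , -0.00201099,  0.00186607,
       -0.00193375]), 'effort': array([-1.27493126e-04, -5.56930697e+01,  5.03649688e+01,  1.72462792e-02,
       -3.12170177e-04, -2.36972545e-05]), 'eef_pos': array([0.22722019, 0.55494483, 0.23051995]), 'orientation': array([ 0.69360529,  0.13614792,  0.69397744, -0.13700638]), 'ft_force': array([ 0.91377025, -0.5462476 ,  0.2694058 ]), 'ft_torque': array([ 0.07685586,  0.01881312, -0.05442273]), 'gripper_width': 0.08546351572721145}
scene 46.8722713166683 329.5560459984317 239.74847822164824 [[0.578, 0.545, -0.608, 1.26], [0.816, -0.372, 0.442, -0.542], [0.014, -0.752, -0.659, 0.883], [0.0, 0.0, 0.0, 1.0]] 1
side 42.34288645894772 318.8414201829638 240.51269265925794 [[0.998, -0.052, 0.028, 0.547], [-0.056, -0.655, 0.754, -0.979], [-0.021, -0.754, -0.656, 0.912], [0.0, 0.0, 0.0, 1.0]] 2
wrist 62.39506763338798 318.8585685512994 242.39238365861675 [[0.379, 0.893, 0.242, 0.164], [0.925, -0.365, -0.101, 0.58], [-0.002, 0.262, -0.965, 0.373], [0.0, 0.0, 0.0, 1.0]] 3
```

View pics/scene0.png

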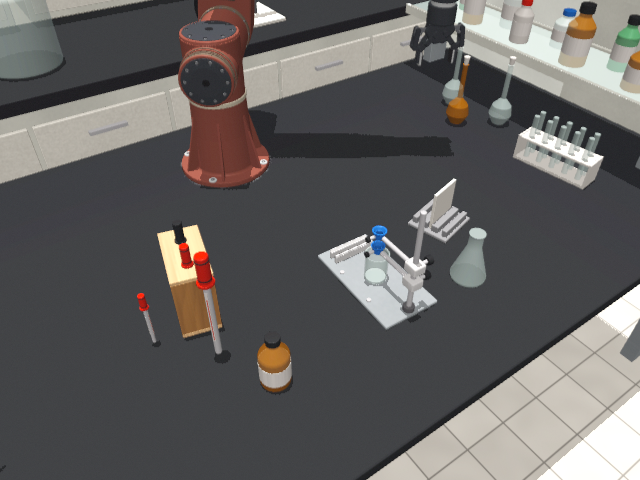

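View pics/side0.png

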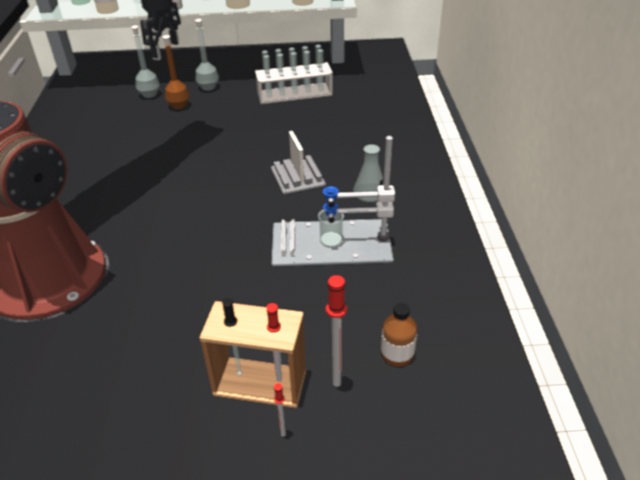

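View pics/wrist0.png

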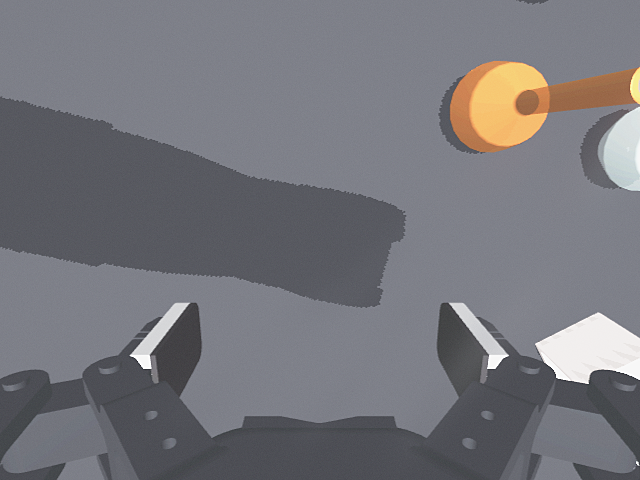

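Candidates for the thermometer in the side picture: the cap at (273,317), hanging in the rack; a large free-standing one at (337,295); a small one at (279,395). The task puts it in the rack and asks for the middle size, so it should be the one at (273,317). I'll check that with a crop and measure the rest.

```bash
python3 - <<'E'
from h import *
fs={}
for n in ['scene','side']:
    f=grab(n); 
    im=f['image'].copy()
    out={}
    for i,l in enumerate(['stand','upper_arm','plate','plate_rack','thermometer','rod_rack','stir_rod','flask','amber_bottle','beaker']):
        r=ctrl.outline_of(f,l)
        out[l]=r
        for d in r[:4]:
            m=d['pixels']; ys,xs=np.nonzero(m)
            print(n,l,round(d['confidence'],2),np.round(d['pixel']),m.sum(),xs.min(),xs.max(),ys.min(),ys.max())
    pickle.dump((f,out),open(n+'.pkl','wb'))
    if n=='scene': c1=cv2.resize(im[180:340,310:500],None,fx=4,fy=4,interpolation=cv2.INTER_CUBIC)
    else: c1=cv2.resize(im[120:275,255:410],None,fx=3.8,fy=3.8,interpolation=cv2.INTER_CUBIC)
    cv2.imwrite(f'pics/crop_{n}.png',c1[:,:,::-1])
    if n=='side': cv2.imwrite(f'pics/crop_th.png',cv2.resize(im[270:450,190:430],None,fx=3,fy=3)[:,:,::-1])
E
```

```text
scene stand 0.75 [382. 280.] 5354 319 435 210 329
scene upper_arm 0.68 [408. 259.] 746 365 433 225 277
scene plate 0.59 [442. 203.] 613 429 455 179 226
scene plate_rack 0.74 [442. 223.] 1048 409 468 201 241
scene thermometer 0.82 [145. 311.] 238 138 154 294 340
scene thermometer 0.76 [189. 256.] 237 180 192 243 268
scene thermometer 0.58 [208. 283.] 1072 193 221 251 352
scene rod_rack 0.93 [188. 287.] 3177 158 221 225 336
scene stir_rod 0.52 [177. 231.] 219 172 186 220 244
scene flask 0.55 [469. 265.] 1435 450 486 228 287
scene amber_bottle 0.68 [277. 366.] 1693 257 291 331 392
scene amber_bottle 0.55 [469. 265.] 1401 451 485 228 287
scene amber_bottle 0.34 [404. 257.] 722 365 433 225 277
scene beaker 0.97 [376. 269.] 650 364 389 247 284
scene beaker 0.59 [383. 282.] 5256 319 435 210 328
side stand 0.57 [340. 239.] 5120 272 391 136 265
side stand 0.41 [298. 177.] 1327 271 324 155 194
side upper_arm 0.82 [362. 196.] 700 322 393 179 208
side plate 0.68 [298. 155.] 471 289 304 132 184
side plate_rack 0.83 [296. 176.] 1183 272 325 156 193
side thermometer 0.74 [278. 400.] 251 274 283 383 429
side thermometer 0.68 [338. 311.] 1336 326 346 276 387
side thermometer 0.63 [273. 326.] 527 266 281 304 380
side rod_rack 0.95 [256. 348.] 7236 200 305 302 406
side rod_rack 0.37 [366. 175.] 922 353 380 145 201
side stir_rod 0.85 [233. 318.] 421 222 240 298 374
side stir_rod 0.19 [254. 350.] 7630 200 305 301 406
side flask 0.73 [369. 176.] 964 353 381 145 201
side amber_bottle 0.64 [396. 336.] 1741 381 415 302 366
side amber_bottle 0.61 [368. 175.] 935 354 381 145 201
side beaker 0.92 [330. 229.] 715 318 342 210 247
side beaker 0.67 [275. 323.] 552 266 281 304 380
```

View pics/crop_scene.png

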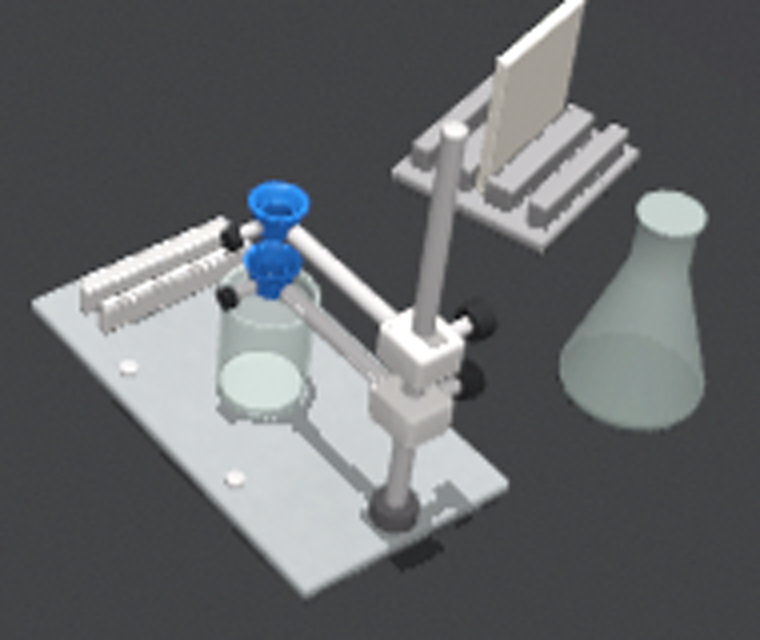

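View pics/crop_side.png

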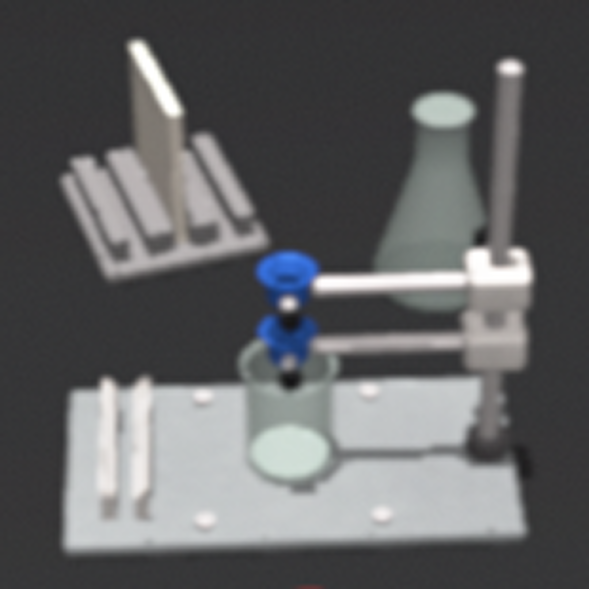

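View pics/crop_th.png

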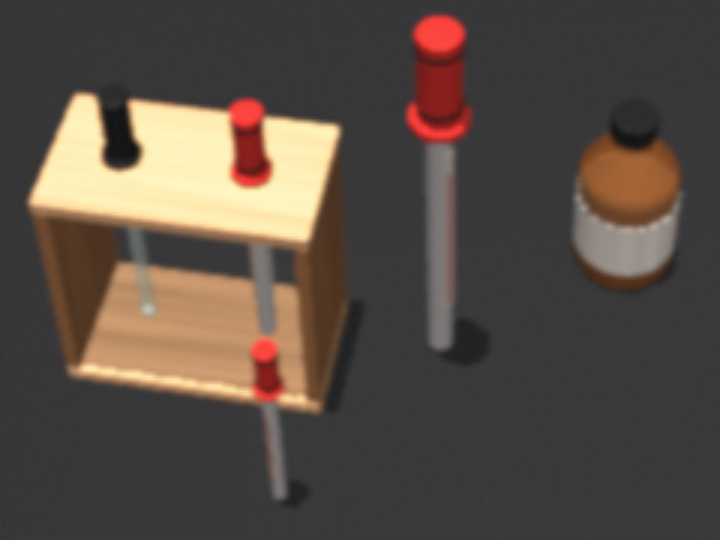

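```bash
cat > fit.py <<'E'
from h import *
from scipy.optimize import least_squares
fs={n:pickle.load(open(n+'.pkl','rb'))[0] for n in ['scene','side']}
C=lambda u,v:('scene',np.array([310+u/4,180+v/4])-0.375)
S=lambda u,v:('side',np.array([255+u/3.8,120+v/3.8])-0.37)
print('upper',tri([(fs[a],b) for a,b in [C(278,203),S(288,270)]]))
print('lower',tri([(fs[a],b) for a,b in [C(273,262),S(287,328)]]))
obs=[(C(35,302),(-.13,.07,.01)),]
# candidates: determine orientation using side
for c in [C(35,302),C(308,590),C(508,485),S(72,390),S(65,546),S(525,533)]: print(c[0],np.round(onplane(fs[c[0]],c[1],.01),4))
print('plate')
for c in [C(583,0),C(500,58),S(134,42),S(178,112)]: print(c[0],np.round(onplane(fs[c[0]],c[1],.11),4))
print('thermo')
for n,l,z in [('scene',(184,244),.204),('side',(272,306.5),.204)]: print(onplane(fs[n],l,z))
E
python3 fit.py
python3 - <<'E'
import sys; sys.path.insert(0,'.')
from h import *
for n,b in [('scene',(140,210,240,360)),('scene',(400,170,480,250)),('side',(195,290,310,410))]:
    f=pickle.load(open(n+'.pkl','rb'))[0]; im=f['image'][b[1]:b[3],b[0]:b[2]]
    cv2.imwrite(f'pics/z_{n}_{b[0]}.png',cv2.resize(im,None,fx=5,fy=5,interpolation=cv2.INTER_CUBIC)[:,:,::-1])
E
```

```text
upper (array([0.61307444, 0.05428753, 0.14628576]), [array([ 0.1, -0.5]), array([0.2, 0.4])])
lower (array([0.61242142, 0.05550913, 0.10488526]), [array([ 0.2, -0.6]), array([0.3, 0.6])])
scene [ 0.4841 -0.0095  0.01  ]
scene [ 0.7397 -0.0166  0.01  ]
scene [0.7448 0.1175 0.01  ]
side [0.4856 0.1293 0.01  ]
side [ 0.4816 -0.0088  0.01  ]
side [ 0.7398 -0.0183  0.01  ]
plate
scene [0.5385 0.3567 0.11  ]
scene [0.5534 0.2737 0.11  ]
side [0.5332 0.3625 0.11  ]
side [0.5589 0.2761 0.11  ]
thermo
[ 0.49254988 -0.31425818  0.204     ]
[ 0.49629848 -0.31584106  0.204     ]
```

View pics/z_scene_140.png

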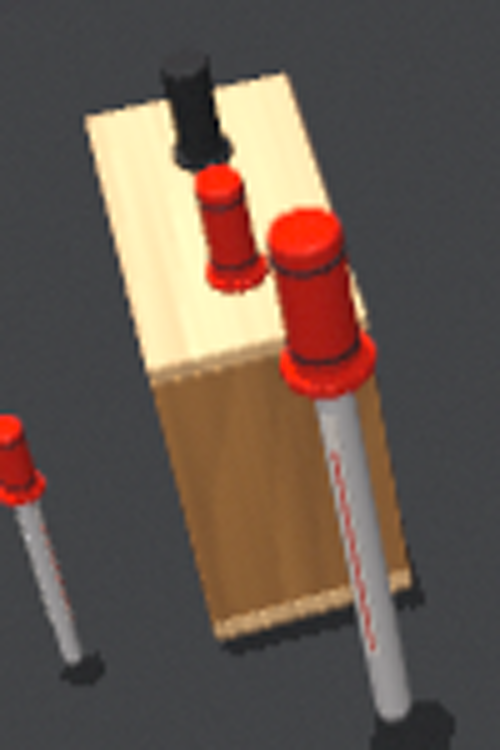

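View pics/z_scene_400.png

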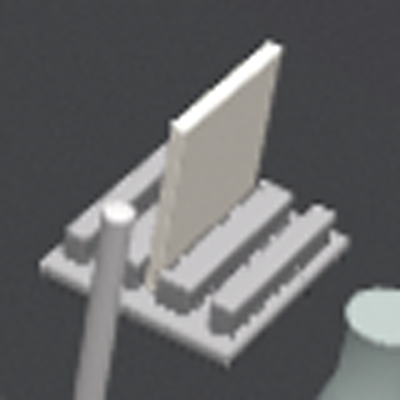

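View pics/z_side_195.png

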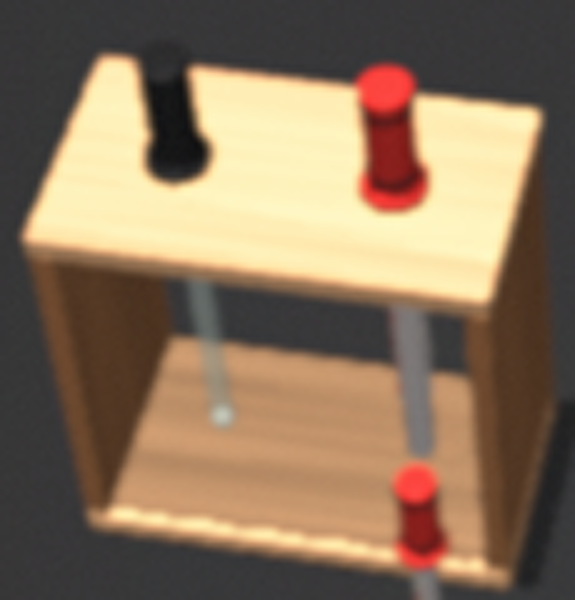

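```bash
python3 - <<'E'
from h import *
from scipy.spatial.transform import Rotation as R
q=ctrl.sense()['orientation']; M=R.from_quat(q[[1,2,3,0]]).as_matrix(); print(np.round(M,3))
f=pickle.load(open('wrist0.pkl','rb')); T=np.array(f['pose'])
print('cam in tool',np.round(M.T@(T[:3,3]-ctrl.sense()['eef_pos']),4)); print(np.round(M.T@T[:3,:3],3))
print('jaw yaw',np.degrees(np.arctan2(M[1,1],M[0,1])))
fs={n:pickle.load(open(n+'.pkl','rb'))[0] for n in ['scene','side']}
for nm,a,b,z in [('big base',(217,353),(337,387),0),('big top',(202,257),(337,281),None),('small base',(154,344),(283,436),0),('flask',(469,272),(368,190),0),('bottle',(275,382),(398,357),0),('stir top',(177.3,223),(228,301),.204),('small top',(142,296),(279,387),None),('th top',(183.8,245),(272.2,307.5),None)]:
    t=tri([(fs['scene'],a),(fs['side'],b)]); print(nm,np.round(t[0],3),t[1])
# rack top corners, scene crop5 off (140,210), side off (195,290)
for n,u,v,o in [('scene',87,117,(140,210)),('scene',287,73,(140,210)),('scene',150,374,(140,210)),('side',100,55,(195,290)),('side',22,238,(195,290)),('side',542,108,(195,290)),('side',490,300,(195,290))]:
    print(n,np.round(onplane(fs[n],(o[0]+u/5-.4,o[1]+v/5-.4),.156),4))
E
```

```text
[[ 0.     0.379  0.925]
 [ 0.     0.925 -0.379]
 [-1.     0.     0.   ]]
cam in tool [-0.1419 -0.0016 -0.0681]
[[ 0.002 -0.262  0.965]
 [ 1.     0.    -0.001]
 [-0.     0.965  0.262]]
jaw yaw 67.72541565835851
big base [ 0.596 -0.326  0.001] [array([-0.1,  0.2]), array([-0.1, -0.3])]
big top [ 0.598 -0.32   0.256] [array([ 0.1, -0.2]), array([0.1, 0.2])]
small base [ 0.501 -0.416 -0.003] [array([ 0.4, -0.8]), array([0.5, 0.9])]
flask [0.717 0.246 0.002] [array([-0. ,  0.1]), array([-0. , -0.1])]
bottle [ 0.714 -0.266 -0.004] [array([ 0. , -0.1]), array([0.1, 0.1])]
stir top [ 0.427 -0.299  0.203] [array([ 0.1, -0.3]), array([0.2, 0.4])]
small top [ 0.501 -0.413  0.132] [array([-0.2,  0.5]), array([-0.3, -0.6])]
th top [ 0.496 -0.317  0.204] [array([-0.2,  0.6]), array([-0.3, -0.6])]
scene [ 0.3772 -0.3289  0.156 ]
scene [ 0.3968 -0.251   0.156 ]
scene [ 0.5258 -0.3653  0.156 ]
side [ 0.3964 -0.2501  0.156 ]
side [ 0.3773 -0.3284  0.156 ]
side [ 0.5438 -0.2853  0.156 ]
side [ 0.5249 -0.3641  0.156 ]
```

Call:
carry_out([
  [[0.16,-0.12,0,0,0,-27,0.06],[0.32,-0.237,0,0,0,-54,0.06],[0.32,-0.237,0,0,0,-54,0.06],[0.32,-0.237,0,0,0,-54,0.06],[0.32,-0.237,0,0,0,-54,0.06],[0.32,-0.237,0,0,0,-54,0.06],[0.32,-0.237,0,0,0,-54,0.06],[0.32,-0.237,0,0,0,-54,0.06]],
])

```text
t: 2.05
eef_pos: [0.549, 0.3166, 0.2314]
orientation: [0.556, 0.437, 0.556, -0.437]
ft_force: [-0.4, 0.5, 0.0]
gripper_width: 0.0601
```

Call:
carry_out([
  [[0,0,0,0,0,0,0.06],[0,0,0,0,0,0,0.06],[0,0,0,0,0,0,0.06]],
])

```text
t: 2.35
eef_pos: [0.5468, 0.3188, 0.2314]
orientation: [0.556, 0.436, 0.556, -0.436]
ft_force: [-0.2, -0.1, -0.7]
gripper_width: 0.0603
```

```bash
python3 - <<'E'
from h import *
f=grab('wrist','w1'); pickle.dump(f,open('w1.pkl','wb'))
s=ctrl.sense(); print(s['t'],s['eef_pos'],s['orientation'],s['joint_positions'])
r=ctrl.outline_of(f,'plate')
for d in r[:2]:
    m=d['pixels'].astype(np.uint8); print(d['confidence'],d['pixel'],m.sum(),cv2.boundingRect(m))
E
```

```text
2.4 [0.54662319 0.31914524 0.2315409 ] [ 0.5564334   0.43637288  0.55647802 -0.43622562] [3.22169506e-01 2.06567891e-01 2.09851604e-01 1.57394104e+00
 1.67410841e-04 1.65207087e+00]
0.61 [314.8, 230.6] 1540 (309, 163, 14, 136)
```

View pics/w1.png

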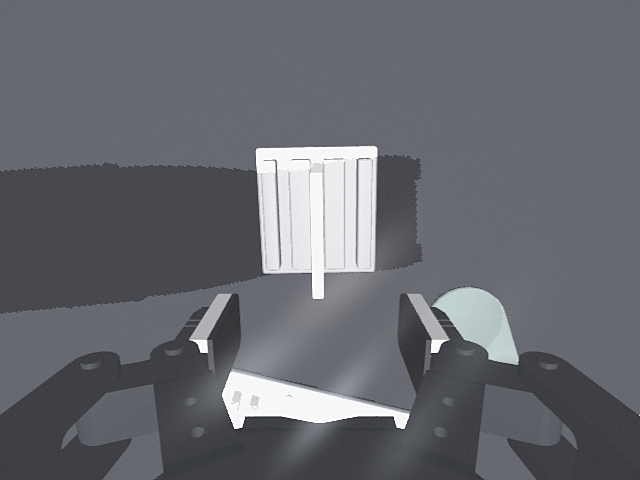

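```bash
python3 - <<'E'
from h import *
f=pickle.load(open('w1.pkl','rb'))
cv2.imwrite('pics/w1c.png',cv2.resize(f['image'][135:310,250:390],None,fx=3.4,fy=3.4,interpolation=cv2.INTER_CUBIC)[:,:,::-1])
im=f['image'].mean(2)
for r in [168,172,176,180,200,240,280,290,296,298,300]: print(r,im[r,305:330].astype(int))
E
```

```text
168 [248 249 250 252 251 204 214 221 216 216 215 215 216 215 217 211 234 204
 180 220 236 237 238 236 237]
172 [237 238 241 234 188 214 222 218 218 219 218 219 221 222 223 220 226 198
 177 216 236 237 236 236 236]
176 [237 238 240 232 200 251 249 247 247 247 247 247 247 247 248 249 248 211
 188 212 237 239 236 236 236]
180 [237 236 239 233 196 251 249 247 247 247 247 247 247 247 247 249 250 213
 183 209 236 239 236 236 235]
200 [236 236 235 237 218 245 249 248 247 247 247 247 247 247 247 248 250 244
 185 184 235 238 235 236 235]
240 [234 234 233 234 237 216 246 249 247 247 247 247 247 247 247 248 249 247
 209 192 211 233 233 234 234]
280 [115 111 114 117 115 112  94 255 253 248 247 247 247 247 247 247 248 254
 239 108 124 130 131 129 132]
290 [120 120 119 121 125 119 105 213 255 249 247 247 247 247 247 247 248 253
 243 118 130 132 135 136 135]
296 [126 126 122 128 125 126 115 193 255 250 248 248 248 248 248 248 249 254
 248 130 133 136 136 137 138]
298 [124 124 126 126 125 129 125 114 241 255 255 255 255 255 255 255 255 239
 161 128 132 134 137 135 136]
300 [124 128 124 128 128 129 130 129 129 127 129 128 130 130 129 132 133 131
 135 133 134 136 134 137 134]
```

View pics/w1c.png

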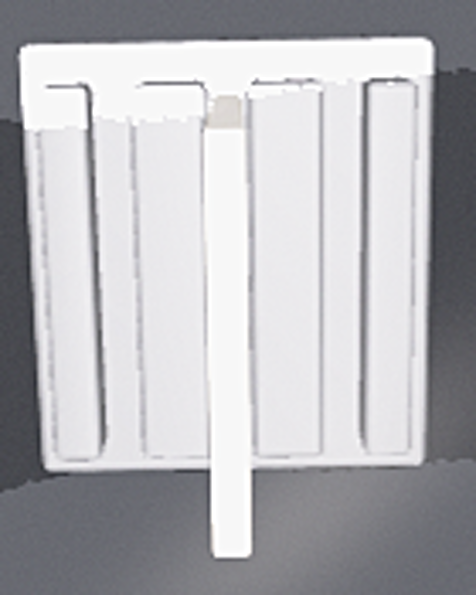

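```bash
python3 - <<'E'
from h import *
f=pickle.load(open('w1.pkl','rb'))
a=onplane(f,(315.7,173.5),.11);b=onplane(f,(317.9,298.8),.11); print(a,b,(a+b)/2,np.linalg.norm(a-b))
d=a-b; print('plate x yaw',np.degrees(np.arctan2(-d[0],d[1])))
a1=onplane(f,(309.6,180),.11);b1=onplane(f,(322.3,180),.11);print(np.linalg.norm(a1-b1))
fs={n:pickle.load(open(n+'.pkl','rb'))[0] for n in ['scene','side']}
# triangulate top corners: scene crop5 (400,170)
S=lambda u,v:(255+u/3.8-.37,120+v/3.8-.37)
C=lambda u,v:(400+u/5-.4,170+v/5-.4)
print(tri([(fs['scene'],C(175,125)),(fs['side'],S(180,112))]));print(tri([(fs['scene'],C(275,43)),(fs['side'],S(137,42))]))
E
```

```text
[0.53269005 0.35792365 0.11      ] [0.55523589 0.27175319 0.11      ] [0.54396297 0.31483842 0.11      ] 0.08907111225332903
plate x yaw 14.662320810067467
0.008408010608919448
(array([0.56011827, 0.26619781, 0.11606223]), [array([ 0. , -0.1]), array([0. , 0.1])])
(array([0.53526914, 0.35682988, 0.11279801]), [array([ 0. , -0.2]), array([0.1, 0.2])])
```

Call:
carry_out([
  [[-0.003,-0.004,-0.05,0,0,1,0.05],[-0.003,-0.004,-0.08,0,0,1,0.05],[-0.003,-0.004,-0.11,0,0,1,0.05],[-0.003,-0.004,-0.135,0,0,1,0.05],[-0.003,-0.004,-0.151,0,0,1,0.05],[-0.003,-0.004,-0.151,0,0,1,0.05],[-0.003,-0.004,-0.151,0,0,1,0.05],[-0.003,-0.004,-0.151,0,0,1,0.05]],
])

```text
t: 3.25
eef_pos: [0.5454, 0.3148, 0.0823]
orientation: [0.561, 0.433, 0.559, -0.431]
ft_force: [-0.0, -0.1, -0.6]
gripper_width: 0.0495
```

Call:
carry_out([
  [[0,0,0,0,0,0,0],[0,0,0,0,0,0,0],[0,0,0,0,0,0,0],[0,0,0,0,0,0,0],[0,0,0,0,0,0,0],[0,0,0,0,0,0,0]],
], force=40)

```text
t: 3.85
eef_pos: [0.5449, 0.3143, 0.0809]
orientation: [0.56, 0.432, 0.56, -0.431]
ft_force: [0.9, -0.4, 4.4]
gripper_width: 0.0076
```

```bash
python3 - <<'E'
from h import *
s=ctrl.sense(); print(s['t'],s['eef_pos'],s['orientation'],s['ft_force'],s['gripper_width'])
f=grab('wrist','w2'); f=grab('scene','s2')
E
```

```text
3.85 [0.54493979 0.31434464 0.08093823] [ 0.56021455  0.43216877  0.5596549  -0.4314814 ] [ 0.90186446 -0.38167259  4.43556138] 0.007598942941123313
```

View pics/w2.png

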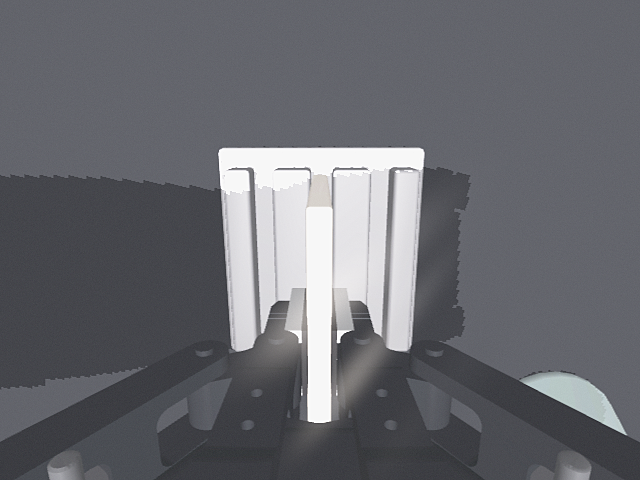

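```bash
cat > ov.py <<'E'
from h import *
fs={n:pickle.load(open(n+'.pkl','rb'))[0] for n in ['scene','side']}
o=np.array([.613,.055,0]);y=np.radians(-2.0);R=np.array([[np.cos(y),-np.sin(y),0],[np.sin(y),np.cos(y),0],[0,0,1]])
for n,b in [('scene',(315,220,400,280)),('side',(268,210,328,270))]:
    f=fs[n]; k=9; im=cv2.resize(f['image'][b[1]:b[3],b[0]:b[2]],None,fx=k,fy=k,interpolation=cv2.INTER_CUBIC)
    def L(p,q,c):
        P=[tuple(int(v) for v in ((proj(f,o+R@np.array(t))-b[:2]+.5)*k)) for t in (p,q)]; cv2.line(im,P[0],P[1],c,1)
    L((-.095,-.05,.010),(-.095,.05,.010),(255,0,0))
    for x in (-.106,-.084): L((x,-.05,.034),(x,.05,.034),(0,255,0))
    L((-.13,-.07,.01),(-.13,.07,.01),(255,0,255));L((-.13,-.07,.01),(.13,-.07,.01),(255,0,255));L((-.13,.07,.01),(.13,.07,.01),(255,0,255))
    cv2.imwrite(f'pics/ov_{n}.png',im[:,:,::-1])
E
python3 ov.py
```

```text
(no output)
```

View pics/ov_scene.png

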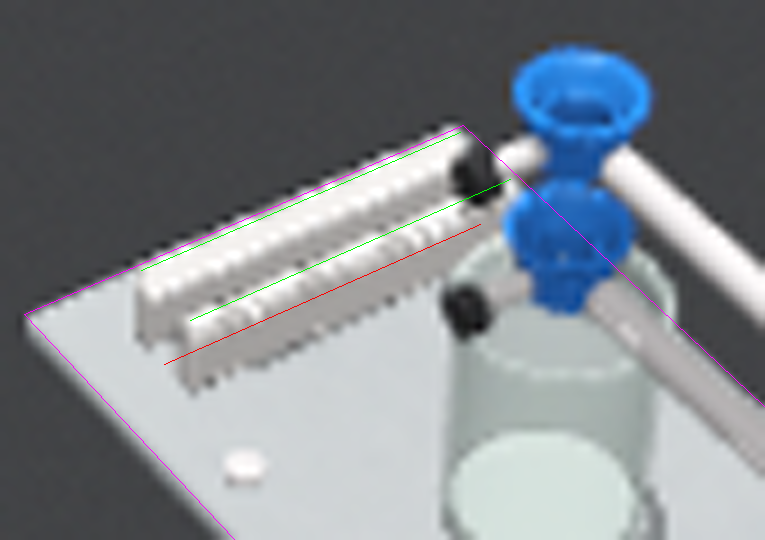

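View pics/ov_side.png

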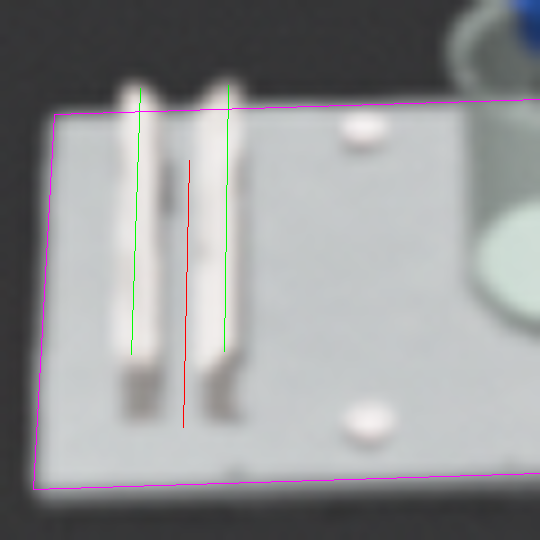

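Call:
carry_out([
  [[0,0,0.02,0,0,0,0],[0,0,0.05,0,0,0,0],[0,0,0.08,0,0,0,0],[-0.01,-0.03,0.08,0,0,-4,0],[-0.026,-0.07,0.08,0,0,-8,0],[-0.026,-0.11,0.08,0,0,-12,0],[-0.026,-0.15,0.08,0,0,-16.7,0],[-0.026,-0.19,0.08,0,0,-16.7,0]],
])

```text
t: 4.75
eef_pos: [0.5175, 0.1229, 0.1595]
orientation: [-0.49, -0.509, -0.491, 0.509]
ft_force: [1.1, -1.0, -2.0]
gripper_width: 0.0075
```

Call:
carry_out([
  [[0,-0.03,0,0,0,0,0],[0,-0.06,0,0,0,0,0],[0,-0.066,0,0,0,0,0],[0,-0.066,0,0,0,0,0],[0,-0.066,0,0,0,0,0],[0,-0.066,0,0,0,0,0]],
])

```text
t: 5.35
eef_pos: [0.5182, 0.0593, 0.1601]
orientation: [-0.491, -0.508, -0.492, 0.508]
ft_force: [0.6, 0.2, -2.0]
gripper_width: 0.0073
```

```bash
python3 - <<'E'
from h import *
s=ctrl.sense(); print(s['t'],s['eef_pos'],s['orientation'],s['ft_force'],s['gripper_width'])
for n in ['wrist','side','scene']:
    f=grab(n,n+'3'); pickle.dump(f,open(n+'3.pkl','wb'))
    if n!='wrist':
        b=(315,180,415,260) if n=='scene' else (255,140,345,270)
        k=7 if n=='scene' else 5
        cv2.imwrite(f'pics/c3_{n}.png',cv2.resize(f['image'][b[1]:b[3],b[0]:b[2]],None,fx=k,fy=k,interpolation=cv2.INTER_CUBIC)[:,:,::-1])
E
```

```text
5.35 [0.51824252 0.05927847 0.16011145] [-0.49145378 -0.50818878 -0.49179651  0.5082849 ] [ 0.572473    0.2127066  -2.03197852] 0.0072568034677711465
```

View pics/wrist3.png

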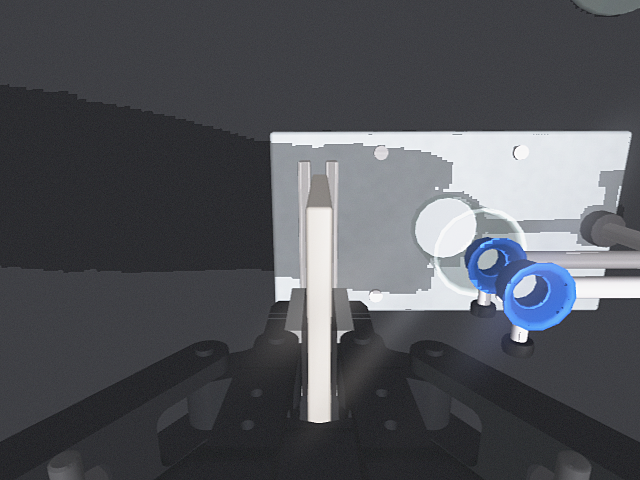

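View pics/c3_side.png

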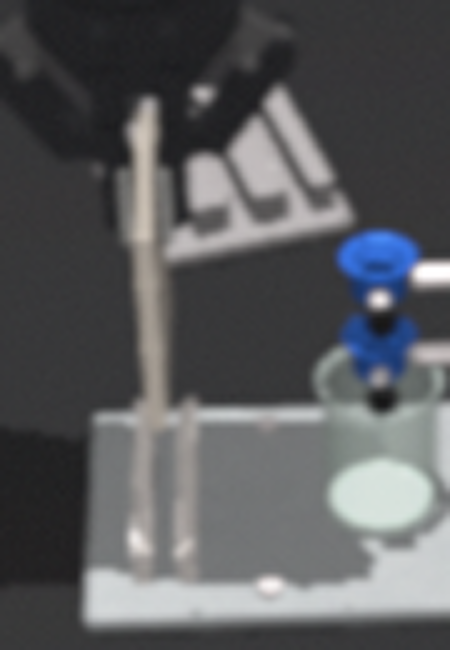

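View pics/c3_scene.png

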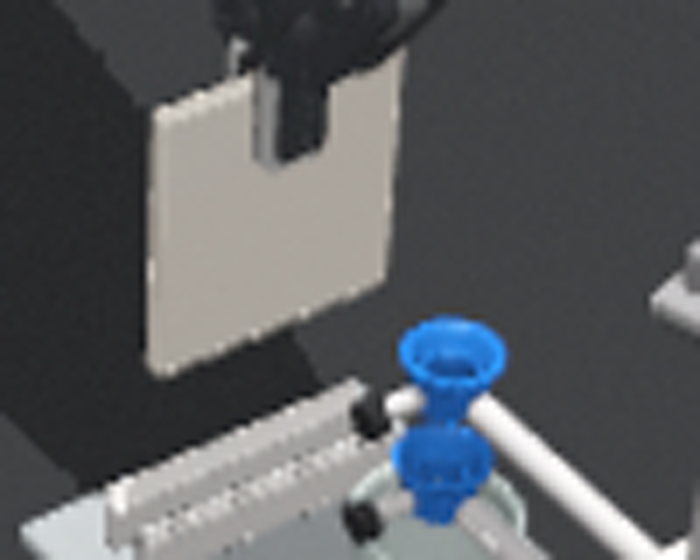

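```bash
python3 - <<'E'
from h import *
f=pickle.load(open('wrist3.pkl','rb'))
cv2.imwrite('pics/w3c.png',cv2.resize(f['image'][120:320,265:400],None,fx=3,fy=3,interpolation=cv2.INTER_CUBIC)[:,:,::-1])
im=f['image'].mean(2)
for r in [163,166,170,175]: print(r,im[r,294:344].astype(int))
for r in [212,300]: print(r,im[r,300:338].astype(int))
for c in [280,300,450,600,620]: print(c,im[125:140,c].astype(int))
for r in [140,150,280,300]: print(r,im[r,266:282].astype(int))
E
```

```text
163 [154 153 154 134 174 192 230 204 186 188 190 191 189 185 226 196 149 151
 154 152 152 153 151 151 151 151 153 152 156 155 155 129 185 227 196 179
 181 181 184 182 182 230 221 208 172 154 153 155 153 156]
166 [152 152 155 133 169 186 223 198 181 187 188 186 187 184 221 196 142 147
 155 153 151 152 150 149 151 153 153 152 153 154 151 129 185 224 194 174
 179 179 179 175 174 221 215 200 171 148 151 154 152 154]
170 [155 153 154 130 169 185 221 202 178 187 185 187 186 183 220 210 150 143
 154 154 156 152 153 152 153 153 154 152 152 154 152 129 180 222 194 176
 180 178 180 178 175 220 213 199 168 152 153 152 152 152]
175 [154 153 155 127 176 193 220 198 181 187 182 187 185 183 222 214 151 143
 149 132 130 132 130 129 131 131 132 129 132 132 130 124 145 209 198 178
 180 178 184 177 179 208 204 204 169 150 156 155 156 153]
212 [190 212 195 182 185 148 169 209 221 232 234 234 234 235 234 236 236 237
 236 237 237 238 238 239 239 240 241 241 242 239 227 205 161 159 210 214
 198 169]
300 [115 117 119 111  78  62  99 182 209 219 228 227 227 226 229 228 229 230
 229 231 231 231 233 232 232 231 232 233 231 220 211 163 101  84 105 123
 128 126]
280 [ 64  63  67  64  63  59  91 191 217 227 238 238 238 238 237]
300 [ 66  65  68  61  63  58  87 198 221 230 240 240 239 239 239]
450 [ 64  65  64  63  62  64 149 215 224 232 238 236 235 236 236]
600 [ 73  71  70  71  71  84 179 216 220 228 230 230 228 228 229]
620 [ 77  76  75  77  72  87 177 208 215 222 227 227 225 226 226]
140 [ 65  67  60  67 175 220 232 238 239 238 238 238 238 238 238 238]
150 [ 44  49  42  42 103 129 138 151 154 153 153 153 153 155 151 153]
280 [ 64  64  65  62  67  65  65  55  93 195 228 235 237 236 236 236]
300 [ 65  66  69  66  65  72  68  63  53 156 221 243 223 209 209 210]
```

View pics/w3c.png

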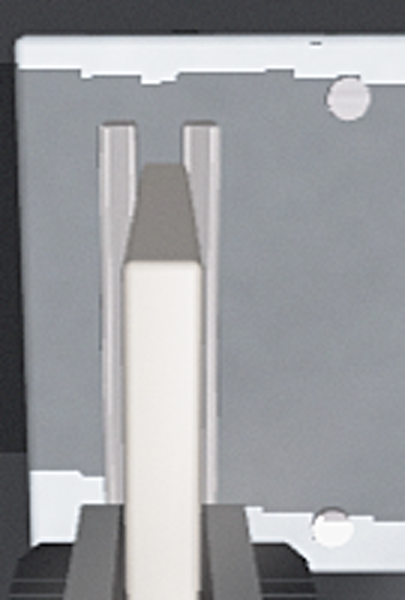

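```bash
python3 - <<'E'
from h import *
f=pickle.load(open('wrist3.pkl','rb'))
p=lambda u,v,z:np.round(onplane(f,(u,v),z),4)
print('slot far',p(317.8,162,.03),p(317.8,166,.034))
print('strip outer at z .034 width',p(297.5,166,.034),p(337.9,166,.034))
print('plate bottom far',p(319.8-.3,174.7,.0895))
print('plate top far',p((306.5+331.5)/2,209,.19),'near-ish',p((306.7+330.8)/2,300,.19),'near end',p(319,421,.19))
a=p(280,130.8,.01);b=p(600,130.4,.01);print('yaw',a,b,np.degrees(np.arctan2(b[1]-a[1],b[0]-a[0])))
a=p(269.8,140,.01);b=p(274.3,280,.01);print('left edge',a,b,np.degrees(np.arctan2(-(b[0]-a[0]),(b[1]-a[1]))))
# expected
o=np.array([.613,.055]);y=np.radians(-2.0);c,s=np.cos(y),np.sin(y)
print('exp slot far', o+[c*-.095-s*-.05, s*-.095+c*-.05])
# funnel rims
print('rims', p(539.5,296,.146),p(497,262,.104))
E
```

```text
slot far [0.5169 0.107  0.03  ] [0.5168 0.1046 0.034 ]
strip outer at z .034 width [0.5033 0.1051 0.034 ] [0.5302 0.1042 0.034 ]
plate bottom far [0.5179 0.1042 0.0895]
plate top far [0.5176 0.1042 0.19  ] near-ish [0.5166 0.0759 0.19  ] near end [0.5152 0.0321 0.19  ]
yaw [0.4907 0.1283 0.01  ] [0.718  0.1211 0.01  ] -1.8143058540648502
left edge [0.483  0.1223 0.01  ] [0.4796 0.0158 0.01  ] 178.1714600100008
exp slot far [0.5163129  0.00834591]
rims [0.6099 0.0555 0.146 ] [0.6099 0.057  0.104 ]
```

Call:
carry_out([
  [[-0.001,-0.002,-0.02,0,0,0.1,0],[-0.001,-0.002,-0.04,0,0,0.1,0],[-0.001,-0.002,-0.05,0,0,0.1,0],[-0.001,-0.002,-0.058,0,0,0.1,0],[-0.001,-0.002,-0.066,0,0,0.1,0],[-0.001,-0.002,-0.073,0,0,0.1,0],[-0.001,-0.002,-0.078,0,0,0.1,0],[-0.001,-0.002,-0.079,0,0,0.1,0]],
])

```text
t: 6.3
eef_pos: [0.5173, 0.0563, 0.0809]
orientation: [-0.492, -0.508, -0.492, 0.508]
ft_force: [-0.6, 0.6, -1.2]
gripper_width: 0.0072
```

```bash
python3 - <<'E'
from h import *
s=ctrl.sense(); print(s['t'],s['eef_pos'],s['ft_force'],s['gripper_width'])
for n in ['side']:
    f=grab(n,n+'4')
    b=(255,140,345,270); k=5
    cv2.imwrite(f'pics/c4_{n}.png',cv2.resize(f['image'][b[1]:b[3],b[0]:b[2]],None,fx=k,fy=k,interpolation=cv2.INTER_CUBIC)[:,:,::-1])
E
```

```text
6.3 [0.51728985 0.05626183 0.08092263] [-0.63210912  0.55745484 -1.15137752] 0.007210155781166116
```

View pics/c4_side.png

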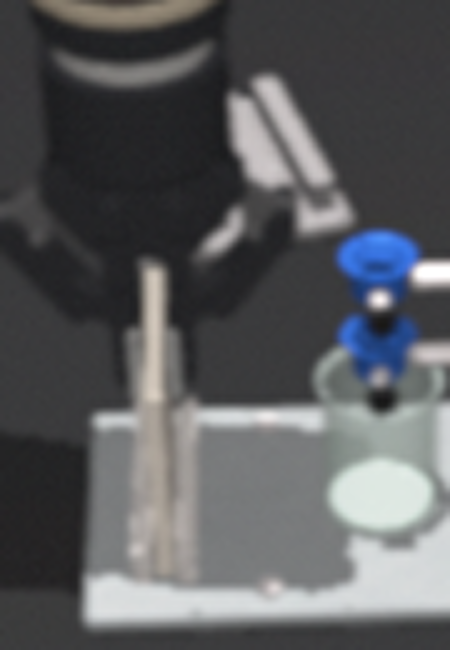

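Call:
carry_out([
  [[0,0,-0.001,0,0,0,0],[0,0,-0.001,0,0,0,0],[0,0,-0.001,0,0,0,0.04],[0,0,-0.001,0,0,0,0.04],[0,0,-0.001,0,0,0,0.04],[0,0,-0.001,0,0,0,0.04],[0,0,0.02,0,0,0,0.04],[0,0,0.05,0,0,0,0.04]],
])

```text
t: 7.15
eef_pos: [0.5161, 0.0564, 0.1302]
orientation: [-0.491, -0.507, -0.493, 0.509]
ft_force: [0.5, -0.0, -0.7]
gripper_width: 0.0402
```

Call:
carry_out([
  [[0,0,0.04,0,0,0,0.05],[0,0,0.08,0,0,0,0.05],[-0.005,-0.03,0.12,0,0,-2,0.05],[-0.01,-0.07,0.13,0,0,-4,0.05],[-0.015,-0.11,0.13,0,0,-8,0.05],[-0.02,-0.15,0.13,0,0,-8,0.05],[-0.02,-0.19,0.13,0,0,-8,0.05],[-0.02,-0.23,0.13,0,0,-8,0.05]],
])

```text
t: 7.95
eef_pos: [0.4971, -0.1754, 0.2615]
orientation: [0.455, 0.541, 0.455, -0.541]
ft_force: [1.1, -0.3, 0.9]
gripper_width: 0.0502
```

```bash
python3 - <<'E'
from h import *
s=ctrl.sense(); print(s['t'],s['eef_pos'],s['orientation'],s['ft_force'],s['gripper_width'])
for n in ['side','scene','wrist']:
    f=grab(n,n+'5'); pickle.dump(f,open(n+'5.pkl','wb'))
    if n=='wrist': continue
    b=(315,180,415,260) if n=='scene' else (255,140,345,270)
    k=7 if n=='scene' else 5
    cv2.imwrite(f'pics/c5_{n}.png',cv2.resize(f['image'][b[1]:b[3],b[0]:b[2]],None,fx=k,fy=k,interpolation=cv2.INTER_CUBIC)[:,:,::-1])
E
```

```text
7.95 [ 0.49714493 -0.17541378  0.2615411 ] [ 0.45527258  0.54130445  0.45485622 -0.54113047] [ 1.07890939 -0.33461366  0.89693826] 0.050188028159596276
```

View pics/c5_side.png

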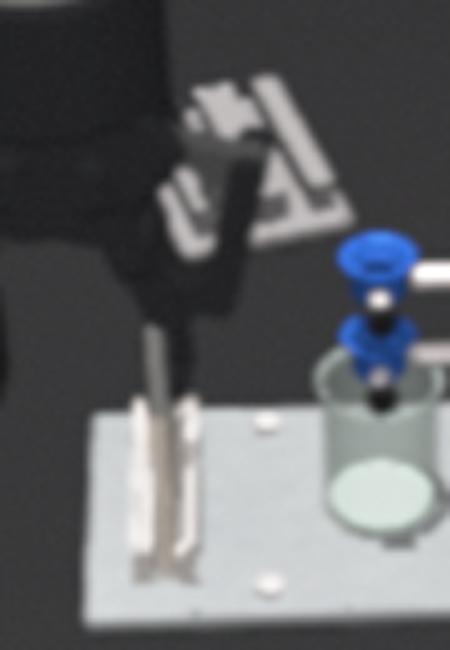

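View pics/c5_scene.png

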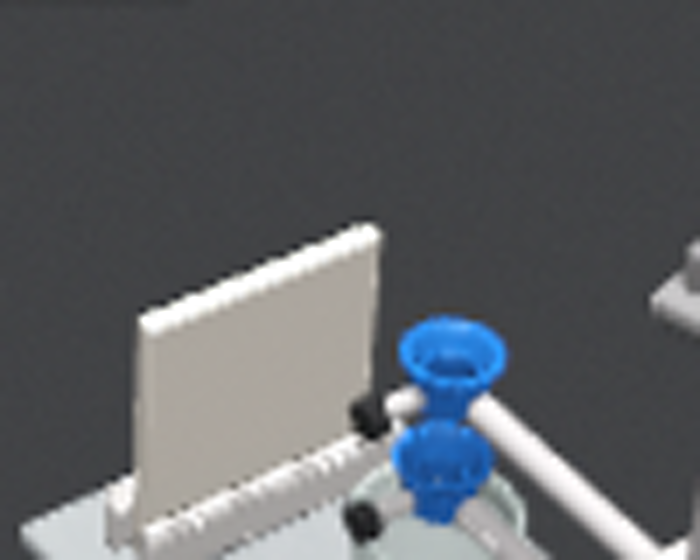

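View pics/wrist5.png

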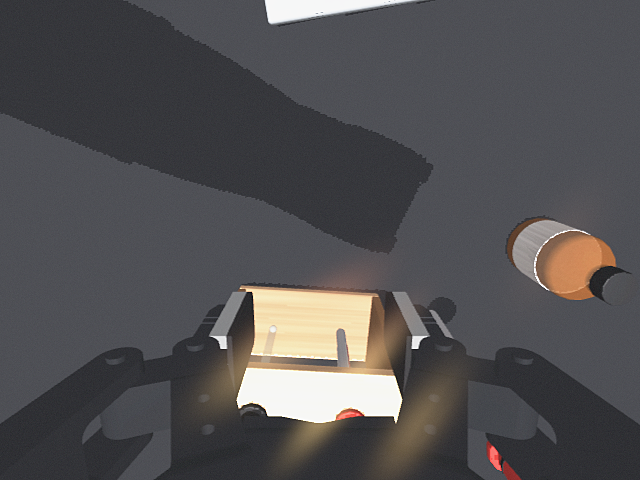

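Call:
carry_out([
  [[-0.001,-0.04,0,0,0,-2,0.05],[-0.0015,-0.08,0,0,0,-3.5,0.05],[-0.0015,-0.12,0,0,0,-3.5,0.05],[-0.0015,-0.142,0,0,0,-3.5,0.05],[-0.0015,-0.142,0,0,0,-3.5,0.05],[-0.0015,-0.142,0,0,0,-3.5,0.05],[-0.0015,-0.142,-0.03,0,0,-3.5,0.05],[-0.0015,-0.142,-0.03,0,0,-3.5,0.05]],
])

```text
t: 8.9
eef_pos: [0.4953, -0.313, 0.2282]
orientation: [-0.437, -0.554, -0.441, 0.555]
ft_force: [-1.0, -0.3, -1.2]
gripper_width: 0.05
```

```bash
python3 - <<'E'
from h import *
s=ctrl.sense(); print(s['t'],s['eef_pos'],s['orientation'],s['ft_force'],s['gripper_width'])
for n in ['side','scene']:
    f=grab(n,n+'6'); pickle.dump(f,open(n+'6.pkl','wb'))
    b=(130,180,260,350) if n=='scene' else (180,200,330,380)
    k=4
    cv2.imwrite(f'pics/c6_{n}.png',cv2.resize(f['image'][b[1]:b[3],b[0]:b[2]],None,fx=k,fy=k,interpolation=cv2.INTER_CUBIC)[:,:,::-1])
    e=s['eef_pos']; print(n,proj(f,e), proj(f,[e[0],e[1],.204]))
    if n=='scene':
        S=lambda u,v:(315+u/7-.43,180+v/7-.43)
    else:
        cv2.imwrite('pics/c6_plate.png',cv2.resize(f['image'][140:270,255:345],None,fx=5,fy=5,interpolation=cv2.INTER_CUBIC)[:,:,::-1])
f=pickle.load(open('scene5.pkl','rb'))
for u,v in [(143,322),(372,232)]: print(onplane(f,S(u,v),.11))
E
```

```text
8.9 [ 0.49531407 -0.31303053  0.22821903] [-0.43712998 -0.55434424 -0.44057638  0.55453791] [-1.03551725 -0.32963033 -1.22488319] 0.04998236013891267
side [270.24361157 294.37471577] [271.37034122 305.20931066]
scene [183.14101964 234.55947478] [185.25497074 244.57729004]
[0.51522416 0.01297758 0.11      ]
[0.52000359 0.10006657 0.11      ]
```

View pics/c6_side.png

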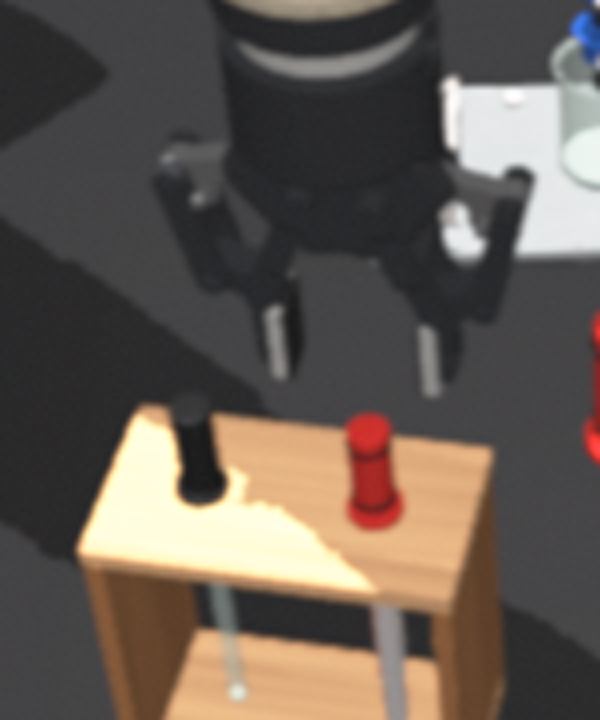

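View pics/c6_scene.png

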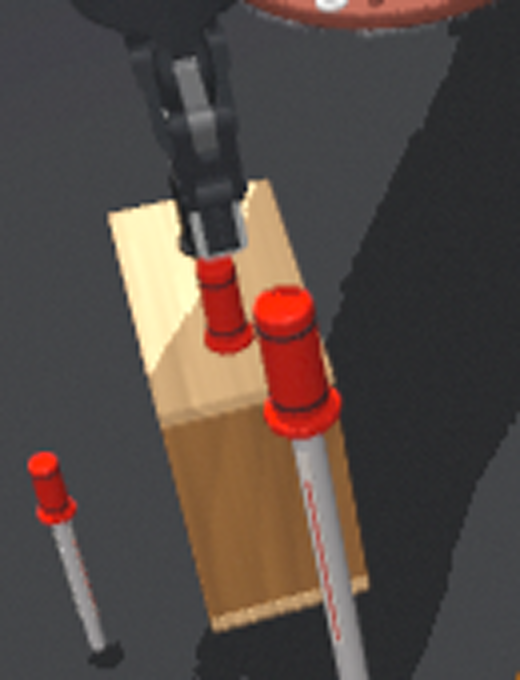

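View pics/c6_plate.png

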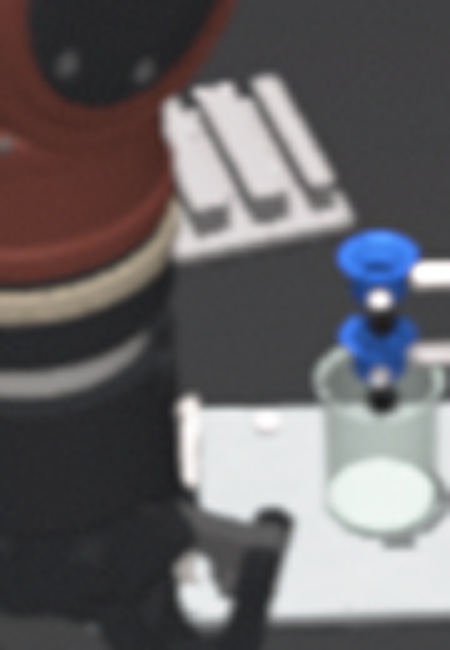

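Call:
carry_out([
  [[0.001,0,-0.02,0,0,0,0.05],[0.001,-0.001,-0.04,0,0,0,0.05],[0.001,-0.001,-0.062,0,0,0,0.05],[0.001,-0.001,-0.062,0,0,0,0.05],[0.001,-0.001,-0.062,0,0,0,0.05]],
])

```text
t: 9.5
eef_pos: [0.4973, -0.3165, 0.1709]
orientation: [0.439, 0.555, 0.438, -0.555]
ft_force: [0.4, 1.1, 0.9]
gripper_width: 0.0499
```

```bash
python3 - <<'E'
from h import *
s=ctrl.sense(); print(s['t'],s['eef_pos'],s['orientation'],s['ft_force'],s['gripper_width'])
for n in ['side','scene']:
    f=grab(n,n+'7')
    b=(130,180,260,350) if n=='scene' else (180,200,330,380)
    k=4
    cv2.imwrite(f'pics/c7_{n}.png',cv2.resize(f['image'][b[1]:b[3],b[0]:b[2]],None,fx=k,fy=k,interpolation=cv2.INTER_CUBIC)[:,:,::-1])
E
```

```text
9.5 [ 0.49729632 -0.3165465   0.17089416] [ 0.43884671  0.55479685  0.43814834 -0.55465309] [0.38496928 1.07910166 0.91627729] 0.049945729298659695
```

View pics/c7_side.png

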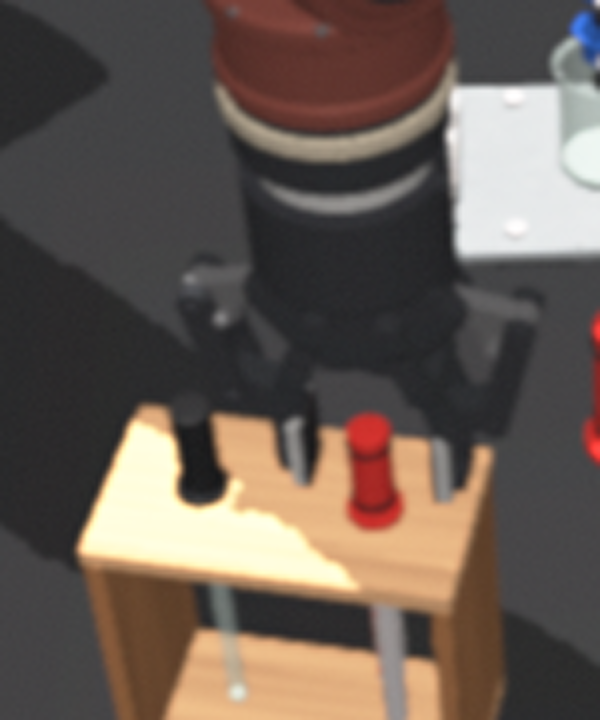

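View pics/c7_scene.png

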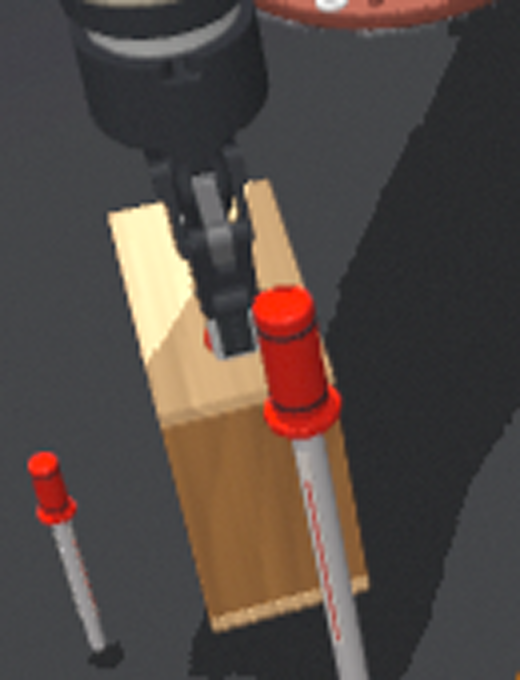

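Call:
carry_out([
  [[0,0,-0.001,0,0,0,0],[0,0,-0.001,0,0,0,0],[0,0,-0.001,0,0,0,0],[0,0,-0.001,0,0,0,0],[0,0,-0.001,0,0,0,0],[0,0,-0.001,0,0,0,0]],
], force=40)

```text
t: 10.2
eef_pos: [0.4972, -0.317, 0.1691]
orientation: [0.439, 0.555, 0.438, -0.555]
ft_force: [-1.1, 0.8, 5.8]
gripper_width: 0.0172
```

```bash
python3 - <<'E'
from h import *
s=ctrl.sense(); print(s['t'],s['eef_pos'],s['orientation'],s['ft_force'],s['ft_torque'],s['gripper_width'])
for n in ['side','scene']:
    f=grab(n,n+'8')
    b=(130,180,260,350) if n=='scene' else (180,200,330,380)
    k=4
    cv2.imwrite(f'pics/c8_{n}.png',cv2.resize(f['image'][b[1]:b[3],b[0]:b[2]],None,fx=k,fy=k,interpolation=cv2.INTER_CUBIC)[:,:,::-1])
E
```

```text
10.2 [ 0.49717694 -0.31695186  0.16908249] [ 0.43877592  0.55486657  0.43797442 -0.55477671] [-1.14006069  0.79830104  5.77087213] [ 0.12972112  0.12037666 -0.01671866] 0.017207249612213642
```

View pics/c8_side.png

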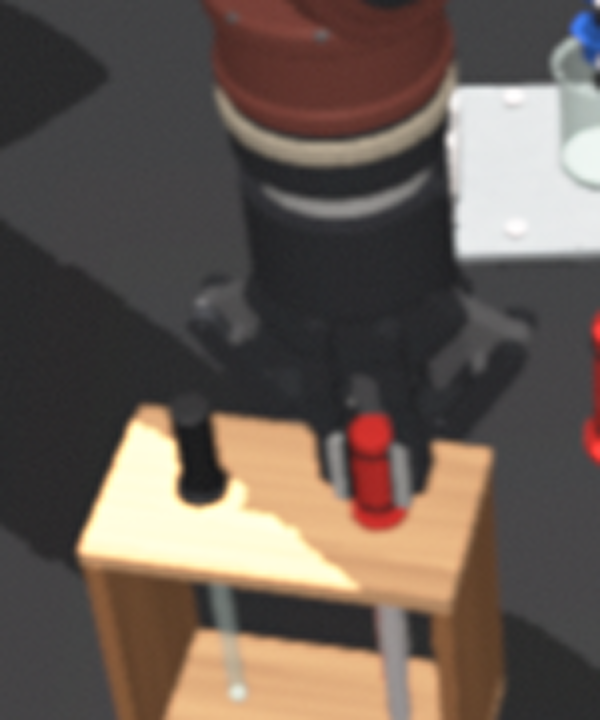

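Call:
carry_out([
  [[0,0,0.01,0,0,0,0],[0,0,0.03,0,0,0,0],[0,0,0.06,0,0,0,0],[0,0,0.09,0,0,0,0],[0,0,0.12,0,0,0,0],[0,0,0.15,0,0,0,0],[0,0,0.165,0,0,0,0],[0,0,0.165,0,0,0,0]],
])

```text
t: 11.1
eef_pos: [0.4975, -0.3173, 0.3362]
orientation: [0.44, 0.555, 0.437, -0.555]
ft_force: [-0.1, 0.6, -0.1]
gripper_width: 0.017
```

Call:
carry_out([
  [[0,0,0,0,0,0,0],[0,0,0,0,0,0,0]],
])

```text
t: 11.3
eef_pos: [0.4967, -0.3165, 0.3318]
orientation: [-0.438, -0.555, -0.439, 0.555]
ft_force: [0.0, -0.6, -0.8]
gripper_width: 0.0168
```

```bash
python3 - <<'E'
from h import *
s=ctrl.sense(); print(s['t'],s['eef_pos'],s['orientation'],s['ft_force'],s['ft_torque'],s['gripper_width'],s['joint_positions'])
for n in ['side','scene']:
    f=grab(n,n+'9'); pickle.dump(f,open(n+'9.pkl','wb'))
    e=s['eef_pos']; tip=[e[0],e[1],e[2]-.153]; print(n,proj(f,tip))
    b=proj(f,tip).astype(int); b=(b[0]-50,b[1]-110,b[0]+70,b[1]+30)
    print(b)
    k=4
    cv2.imwrite(f'pics/c9_{n}.png',cv2.resize(f['image'][b[1]:b[3],b[0]:b[2]],None,fx=k,fy=k,interpolation=cv2.INTER_CUBIC)[:,:,::-1])
E
```

```text
11.3 [ 0.49666573 -0.3164915   0.33183168] [-0.43764673 -0.55475315 -0.43907934  0.55490866] [ 0.0184956  -0.61389018 -0.83929823] [ 0.0271217  -0.04819188 -0.00083524] 0.016819541503111945 [-7.89226888e-01  1.24448036e-01  3.03914772e-01  1.75230096e+00
  9.73560516e-06  1.01503514e+00]
side [273.3564833 317.6839567]
(np.int64(223), np.int64(207), np.int64(343), np.int64(347))
scene [185.95684782 255.78234679]
(np.int64(135), np.int64(145), np.int64(255), np.int64(285))
```

View pics/c9_side.png

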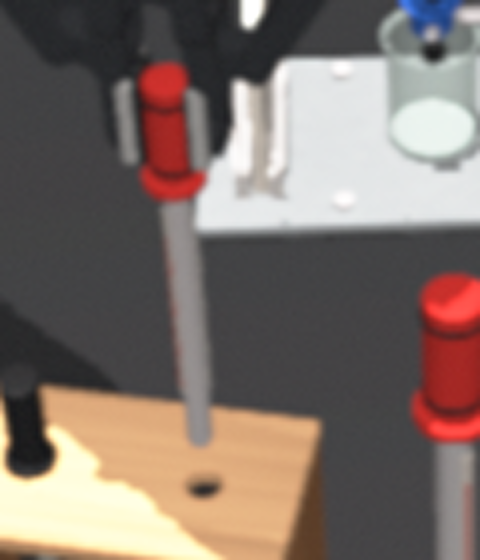

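View pics/c9_scene.png

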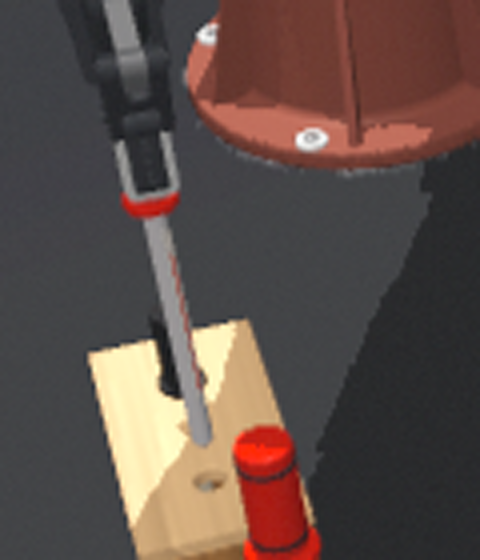

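```bash
python3 - <<'E'
from h import *
fs={n:pickle.load(open(n+'9.pkl','rb')) for n in ['scene','side']}
S=lambda u,v:(fs['side'],(223+u/4-.375,207+v/4-.375)); C=lambda u,v:(fs['scene'],(135+u/4-.375,145+v/4-.375))
print('tip',tri([S(200,444),C(202,446)]))
print('collar under',tri([S(175,192),C(152,208)]))
# axis planes: axis line in each image -> intersect planes
def plane(f,a,b):
    o,d1=ray(f,a);_,d2=ray(f,b);n=np.cross(d1,d2);return o,n/np.linalg.norm(n)
o1,n1=plane(*[S(178.5,210)[0]],S(178.5,210)[1],S(199,430)[1]); o2,n2=plane(C(155,220)[0],C(155,220)[1],C(200.5,430)[1])
d=np.cross(n1,n2); d/=d[2]; print('axis dir',d)
for z in (.18,.318):
    A=np.array([n1[:2],n2[:2]]); b=np.array([n1@o1-n1[2]*z,n2@o2-n2[2]*z]); print(z,np.linalg.solve(A,b))
print(ctrl.sense()['eef_pos'])
E
```

```text
tip (array([ 0.49588554, -0.31744817,  0.17895591]), [array([0.2, 0.5]), array([ 0.2, -0.4])])
collar under (array([ 0.49593243, -0.31762838,  0.31525622]), [array([-0.1, -0.3]), array([-0.1,  0.2])])
axis dir [ 0.00745528 -0.00382507  1.        ]
0.18 [ 0.49568565 -0.31696486]
0.318 [ 0.49671448 -0.31749272]
[ 0.49663047 -0.31642972  0.33199201]
```

Call:
carry_out([
  [[0.01,0.04,0,0,0,0,0],[0.025,0.085,0,0,0,0,0],[0.04,0.13,0,0,0,0,0],[0.055,0.175,0,0,0,0,0],[0.07,0.22,0,0,0,0,0],[0.085,0.265,0,0,0,0,0],[0.098,0.305,0,0,0,0,0],[0.106,0.335,0,0,0,0,0]],
])

```text
t: 12.2
eef_pos: [0.6031, 0.021, 0.3324]
orientation: [-0.438, -0.554, -0.439, 0.555]
ft_force: [0.6, 0.2, -1.4]
gripper_width: 0.017
```

Call:
carry_out([
  [[0.006,0.02,0,0,0,0,0],[0.01,0.034,0,0,0,0,0],[0.011,0.037,0,0,0,0,0],[0.011,0.037,0,0,0,0,0],[0.011,0.037,0,0,0,0,0],[0.011,0.037,0,0,0,0,0],[0.011,0.037,0,0,0,0,0]],
])

```text
t: 12.9
eef_pos: [0.6139, 0.0544, 0.3334]
orientation: [0.438, 0.555, 0.438, -0.555]
ft_force: [1.1, -0.0, -0.9]
gripper_width: 0.0167
```

```bash
cat > look.py <<'E'
from h import *
import sys
t=sys.argv[1]
s=ctrl.sense(); e=s['eef_pos']; print(s['t'],e,s['orientation'],s['ft_force'],s['ft_torque'],s['gripper_width'])
for n in ['side','scene','wrist']:
    f=grab(n,n+t); pickle.dump(f,open(n+t+'.pkl','wb'))
    if n=='wrist': continue
    b=(290,110,390,250) if n=='side' else (330,170,430,290)
    k=5 if n=='scene' else 4.25
    cv2.imwrite(f'pics/c{t}_{n}.png',cv2.resize(f['image'][b[1]:b[3],b[0]:b[2]],None,fx=k,fy=k,interpolation=cv2.INTER_CUBIC)[:,:,::-1])
E
python3 look.py 10
```

```text
12.9 [0.61388375 0.0544288  0.33343451] [ 0.43813502  0.55509626  0.43798362 -0.55504611] [ 1.09709226 -0.03815398 -0.89395775] [-0.05920131  0.00774571  0.01779341] 0.016664995770968534
```

View pics/c10_side.png

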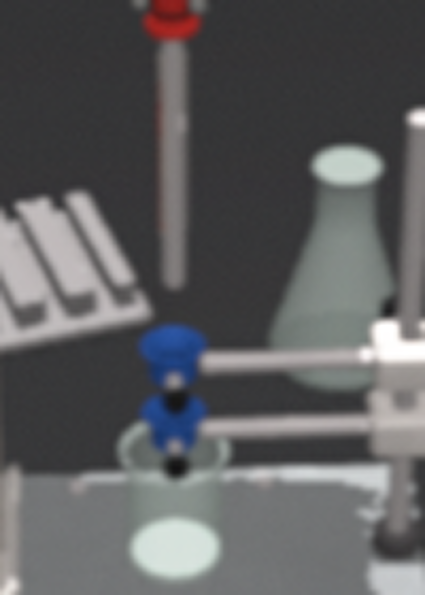

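View pics/c10_scene.png

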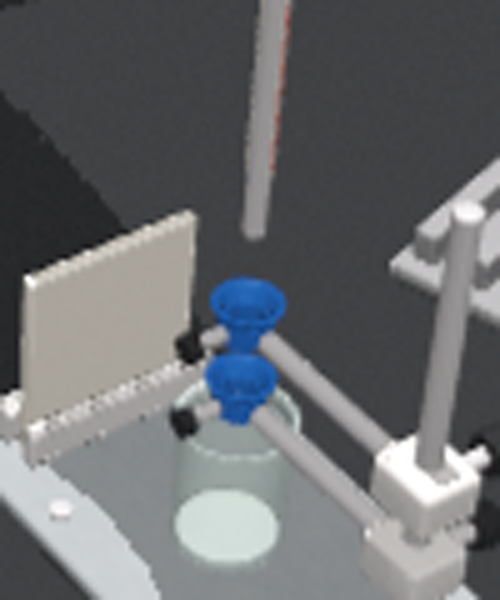

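View pics/wrist10.png

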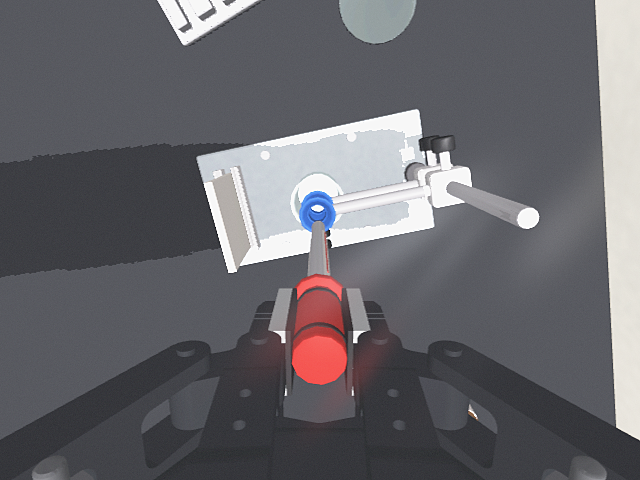

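Call:
carry_out([
  [[0,0,-0.008,0,0,0,0],[0,0,-0.016,0,0,0,0],[0,0,-0.024,0,0,0,0],[0,0,-0.032,0,0,0,0],[0,0,-0.04,0,0,0,0],[0,0,-0.048,0,0,0,0],[0,0,-0.056,0,0,0,0],[0,0,-0.06,0,0,0,0]],
])

```text
t: 13.85
eef_pos: [0.6137, 0.0553, 0.2722]
orientation: [-0.438, -0.555, -0.439, 0.555]
ft_force: [0.1, -0.9, -0.6]
gripper_width: 0.0173
```

```bash
python3 look.py 11
```

```text
13.85 [0.6136961  0.05529416 0.27223413] [-0.43817407 -0.55459377 -0.43858863  0.55503986] [ 0.12395795 -0.92354795 -0.58077081] [-0.02654361  0.0479338  -0.00609494] 0.017263367871200048
```

View pics/c11_side.png

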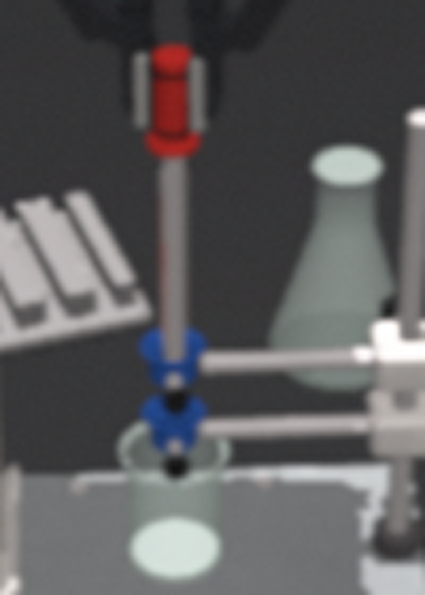

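View pics/c11_scene.png

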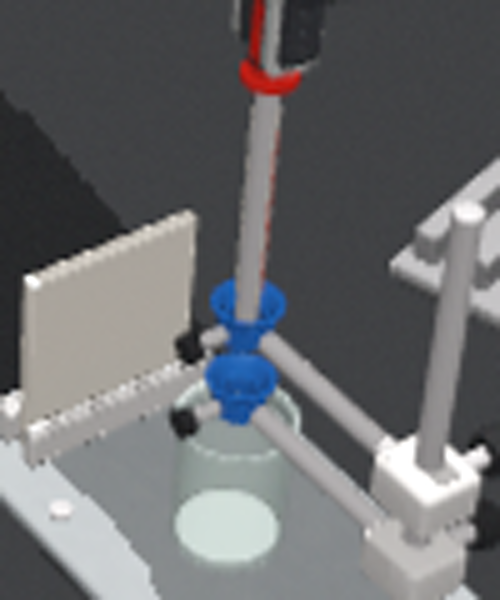

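Call:
carry_out([
  [[0,0,-0.006,0,0,0,0],[0,0,-0.014,0,0,0,0],[0,0,-0.021,0,0,0,0],[0,0,-0.028,0,0,0,0],[0,0,-0.035,0,0,0,0],[0,0,-0.042,0,0,0,0],[0,0,-0.049,0,0,0,0],[0,0,-0.05,0,0,0,0]],
])

```text
t: 14.8
eef_pos: [0.6135, 0.0553, 0.2221]
orientation: [-0.438, -0.554, -0.439, 0.555]
ft_force: [0.1, -0.6, -0.8]
gripper_width: 0.0169
```

```bash
python3 look.py 12
```

```text
14.8 [0.61350386 0.05532005 0.22206371] [-0.43802184 -0.55448005 -0.43870683  0.55518021] [ 0.06657804 -0.56843012 -0.84662325] [-0.00251398 -0.0370932  -0.0289471 ] 0.0168922140176414
```

View pics/c12_side.png

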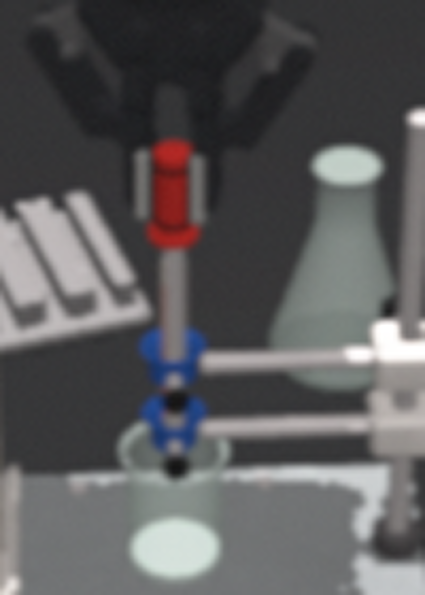

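View pics/c12_scene.png

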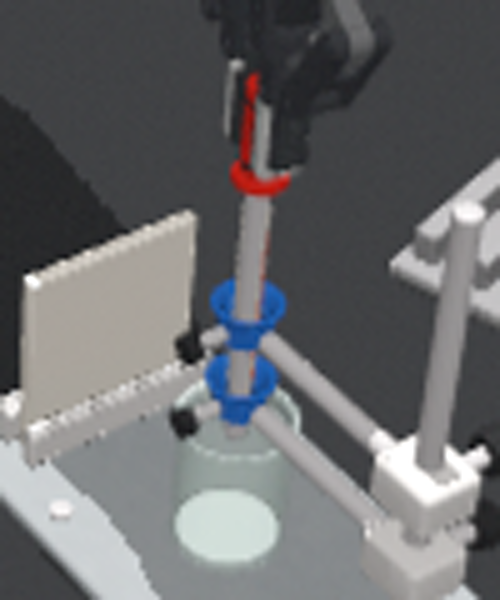

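Through both guides with no contact force. Final lowering by 35 mm.

Call:
carry_out([
  [[0,0,-0.006,0,0,0,0],[0,0,-0.013,0,0,0,0],[0,0,-0.02,0,0,0,0],[0,0,-0.026,0,0,0,0],[0,0,-0.031,0,0,0,0],[0,0,-0.035,0,0,0,0],[0,0,-0.035,0,0,0,0],[0,0,-0.035,0,0,0,0]],
])

```text
t: 15.75
eef_pos: [0.614, 0.0553, 0.1884]
orientation: [0.438, 0.555, 0.438, -0.555]
ft_force: [0.5, 0.1, -1.1]
gripper_width: 0.0173
```

```bash
python3 look.py 13
```

```text
15.75 [0.61397778 0.05526871 0.18841693] [ 0.43842876  0.55485252  0.4383272  -0.55478659] [ 0.53460066  0.13771149 -1.14558069] [-0.0067559  -0.03032763 -0.0094065 ] 0.017278042031219958
```

View pics/c13_side.png

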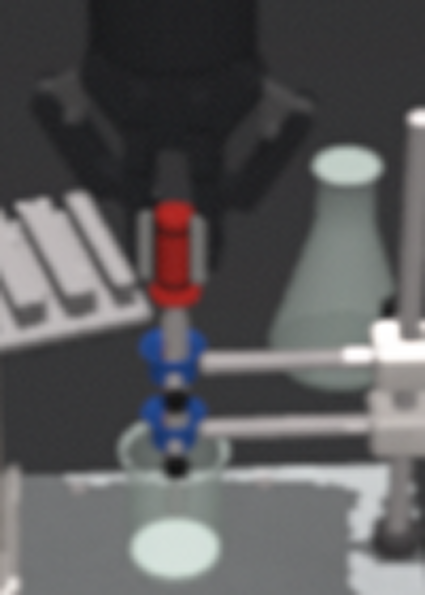

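View pics/c13_scene.png

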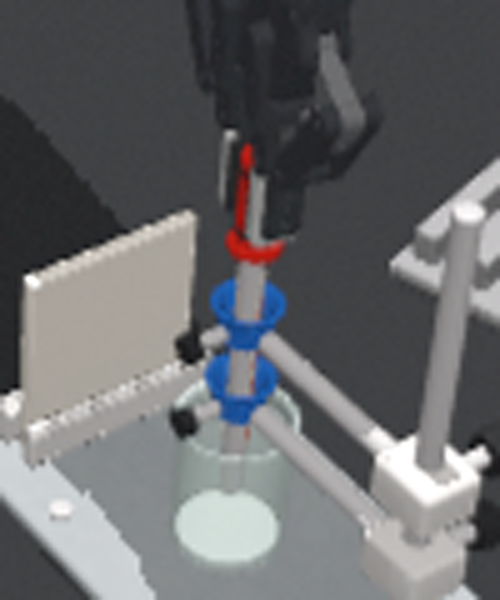

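View pics/scene13.png

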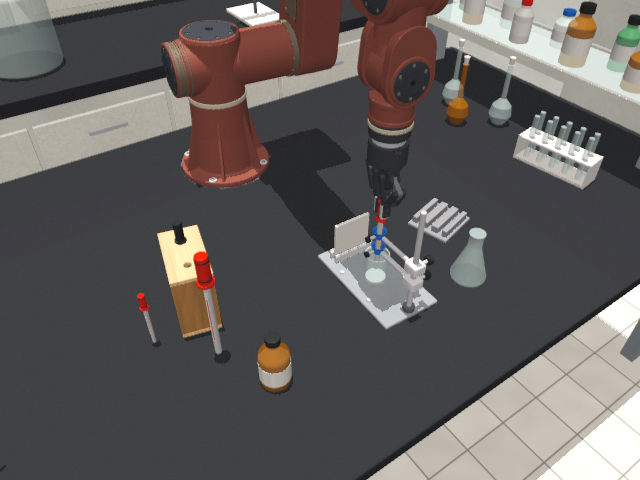

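```bash
python3 - <<'E'
from h import *
f=pickle.load(open('scene13.pkl','rb'))
for z in (.025,.03,.035,.04,.045): print(z,(proj(f,(.613,.055,z))+.4-[330,170])*5)
s=ctrl.sense(); print(s['qd'].round(4),s['ft_force'].round(2))
E
```

```text
0.025 [229.24889243 510.41383224]
0.03 [230.03332673 502.31903265]
0.035 [230.82201217 494.18036434]
0.04 [231.6149834  485.99746973]
0.045 [232.41227545 477.76998734]
[-0.0002  0.0006  0.0008 -0.0021 -0.0012 -0.0003] [ 1.    0.75 -0.31]
```

Call:
carry_out([
  [[0,0,-0.001,0,0,0,0],[0,0,-0.001,0,0,0,0],[0,0,-0.001,0,0,0,0],[0,0,-0.001,0,0,0,0],[0,0,-0.001,0,0,0,0]],
])

```text
t: 16.4
eef_pos: [0.614, 0.0552, 0.1874]
orientation: [0.438, 0.555, 0.438, -0.555]
ft_force: [-0.3, -0.3, 0.8]
gripper_width: 0.0169
```

```bash
python3 - <<'E'
from h import *
s=ctrl.sense(); print(s['t'],s['eef_pos'],s['ft_force'].round(2),s['gripper_width'])
print(ctrl.finish_job())
E
```

```text
16.4 [0.61398126 0.05524905 0.18736353] [-0.34 -0.3   0.76] 0.016900357327231948
the job is handed in; nothing more can be done
None
```

The job is done and handed in at t = 16.4 s, out of the 64 s allowed. `finish_job` reports no verdict, so the result rests on my own checks.

- **Plate:** I lowered the white plate into the stand's slot and let it go. In the pictures it stands upright between the strips. Its upper edge is centred at about (0.518, 0.057), against an estimated slot centre of (0.518, 0.058). The depth comes from the gripper height at release and the pictures; I didn't measure it directly.
- **Thermometer:** I took the middle-sized, red-capped one from the rod rack and threaded it through the upper and then the lower guide. It is still held by its cap.
    - **Tip height:** the gripper height puts the tip about 34 mm above the table, which is 20 mm above the beaker's inside bottom. The scene picture gave about 36 mm just before a last 1 mm lowering, so the two agree to about 1 mm.
    - **Contact:** the wrist force stayed near 1 N, which is within its noise, during the descent and at the end. That suggests nothing is rubbing or knocking.
- **Other things:** the beaker, stirring rod, flask and bottle look unmoved in the last scene picture, judged by eye only.
- **Disagreement:** the wrist camera read x about 2–3 mm lower than the fixed cameras. I used the plate's position relative to the slot, and the fixed cameras for the guides.

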